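Lift a freshly lacquered lid with the lever

ROBOT

A 7-joint arm with a two-finger parallel gripper is mounted at the origin on the work surface. World frame = base frame: x ahead of the robot, y to its left, z up, the work surface at z = 0. Lengths are in m, angles in rad, forces in N, time in s.
With the tool pointing down it reaches from about 0.4 to 0.85 m from the base axis. Payload 4.5 kg.
Tool frame: the origin (TCP) lies on the centre line of the jaws, within the pads' length; the fingertips stand r.tcp_to_tips ahead of it and the grasp point (between the pads) lies 11 mm behind it (r.tcp_to_tips is the distance from the TCP to the fingertips, in m); y points along the fingers, x is the direction in which the jaws open and shut, and the axes are right-handed (so a half turn about y gives the same grasp; the last joint's range is limited). The gripper opens to 88 mm and grips with 3 to 60 N. Pads are 18 mm wide; open, the fingers measure 123 mm over their backs; the gripper's body (75 mm by 187 mm) begins 45 mm behind the grasp point.
Start: joints at [-1.112, 0.689, -0.195, 1.565, 0.157, 0.902, -0.215], TCP at [0.258, 0.569, 0.247] pointing down, gripper open.
Joint ranges: [-3.01, 3.01], [-0.46, 2.08], [-1.47, 1.51], [0.13, 2.56], [-1, 4.14], [0.04, 2.09], [-2.66, 2.66]. Speed limits (rad/s): [2.57, 2.57, 3.14, 3.14, 3.14, 3.14, 3.14].

INTERFACE

Orientations are given as a unit quaternion [x, y, z, w].
In Python, from plant import r gives the robot as it stands. The module is installed in compiled form; this text tells all that it offers.
- The arm moves only by the shell command python3 -m inch 'ROWS' [OPENING] [FORCE]. ROWS is text: rows parted by semicolons, each of 4 numbers parted by spaces: the shift along the tool's x, y, z in mm, then the turn about the tool's y in degrees. In form: x y z spin; .... A call has 1 to 10 rows; each row is the pose to reach, as a shift and turn from the pose commanded when the call began, along the tool's axes at that moment; what a row does not reach only later rows make up. A row lasts 1/10 s, in which the tool goes at most 50 mm and 8.59 degrees, less where a joint would pass 70% of its speed; a pose out of reach is approached as far as the arm can. A call with a gripper value outside its range is refused whole. OPENING is the gripper command: -1 is shut, 1 is fully open, values between are in proportion, set as the call begins (- or left out, the last holds). The fingers move at their own pace and stop on an object; FORCE is the grip in N (left out, the last holds). Time passes only in rows, so rows that repeat a pose let the fingers close. It gives the time, the measured TCP pose, the force and the opening at its end, in the units of the state.
- r.get_state(): the state, without advancing time (a new reading comes with each control period).
- r.snapshot(name): name is "side" or "top" or "wrist"; returns a dict with "frame" (384x512x3 uint8, red, green, blue), "intrinsics" (3x3 intrinsics, pixels), "R" (3x3) and "t" (3): a world point X has camera coordinates R X + t. Camera axes: x right, y down, z forward; pixel columns grow to the right and rows downward; lengths in m; the calibration is good to about 2 mm. The wrist camera is an equidistant fisheye: a pixel r from the principal point sees the ray r / f radians off the axis. A picture is of the moment at which its call begins. There is no depth.
- r.finish_job(): hands the job in, once; it reports no verdict.
Trained networks look in the newest picture that a camera, given by its name, has taken for a name from the list of things; names that differ only in an ending like _2 or _b are one class to them, and where a whole thing is asked for, a point or a joint stands for the part that bears it (a point fixed in the world has none). Each returns a list of dicts, best first, with "p" (0 to 1); they miss things now and then, are a little off and sometimes report something else, mostly with a low value. They report only what shows in the picture. A call takes as long as a camera call.
- r.trace(camera, name): "region" (384x512 bool, what is visible of it) and "centre" ([row, column] in pixels, amid what is visible of it).
- r.tip_of(camera, name): "centre" ([row, column] in pixels: a listed point, or the origin of a listed thing).
The state is a dict: "clock": time; "q": joint angles; "qd": joint speeds; "joint_torque": joint torques, N m; "tool_pos": TCP position; "eef_rot": TCP orientation; "contact_force": force on the tool from outside, world axes, zero at the start; "moment": the same for the moment, N m; "opening": opening from 0.0 (shut) to 1.0 (fully open).
Only numpy, scipy, OpenCV 4.12 (cv2) and the standard library are available. Lean on these libraries where they do the work, as an engineer would, in place of code of your own. Each camera call takes 0.05 s, during which the arm holds its last target.

TASK

The lid of the walnut box has just been lacquered and must be held open without being touched: push the knob of the red catch sideways until the catch is about a quarter turn round and clear of the lid, then press down the yellow end of the wooden lever until it comes down on the green buffer of its stop block, raising the lid smoothly. Just push with the fingers: do not lift the lever out of its notches or disturb the cans, caps, jar and brush. Finish still holding the lever down with the lid up.

Things in the scene. Friction and masses are not known exactly. Their poses are not given: they have to be found in the camera images.
- catch_pivot (a point): The vertical axis on which the red turn-button catch swivels: a point on the axis, 2 mm above the top face of the catch bar (bar top 130.5 mm above the table). The catch sits on a wooden post 30 mm square just in front of the lid's front edge, 115 mm to one side of the lever's centre line. Fixed to the jig; the point's axes are the jig's: -x points from the lid along the lever towards its long end, z up.
- catch_knob (a point): Centre, half-way up, of the black knob (16 mm across, 26 mm tall, from 130 to 157 mm above the table) standing on the tail of the catch, 55 mm from the pivot. The catch is a red bar 102 mm long, 16 wide, 12 thick (118 to 130 mm above the table): its nose reaches 37 mm from the pivot over the lid, its tail 65 mm the other way. Pushing the knob sideways about the pivot turns it; it resists with well under 2 N and stays where it is left.
- catch (a joint): Angle of the catch, rad, positive anticlockwise from above. 0 is the nose pointing squarely over the lid (knob pointing away from the lid, parallel with the lever). It turns either way, stops at -1.6 and 1.6, and starts within 0.35 of 0. Its nose is clear of the lid beyond about 1.2 either way; quarter turn = 1.57. While the nose is over the lid the lid cannot rise.
- lid (a joint): Opening angle of the heavy walnut lid, rad: 0 shut, growing as its front edge rises about its back hinge. The lever at the end of its travel opens it about 0.28. It falls shut when not held up.
- lid_edge (a point): Middle of the upper front edge of the lid (slab 195 mm from hinge to front edge, 264 mm wide, 22 mm thick, weight 2 to 3 kg; amber wet patch on top; upper face 117 mm above the table when shut). It overhangs the dark walnut box's front by 35 mm.
- fulcrum (a point): Point on the fulcrum axis, at the notches in which the lever's steel cross pin lies (110 mm above the table), midway between the two cheeks (together 70 mm wide). Fixed to the jig; the point's axes are the jig's: -x points along the lever from the lid to its long end, z up.
- lever_end (a point): Point on the upper face of the lever's long end where it is to be pressed: mid-width, 225 mm along the bar from the pin and 25 mm from its end, in the yellow band. At rest about 173 mm above the table; pressed, it swings down about 105 mm on an arc about the fulcrum (0.48 rad) until the bar meets the green buffer.
- lever_pin (a point): Middle of the lever's steel cross pin. The lever is a loose beech bar 315 mm long, 36 wide, 20 thick, with a flat steel toe at its short end (reaching 106 mm from the pin) under the lid's overhang and its long end (250 mm from the pin) sloping up. The pin lies in open notches, so pulling the lever up would take it out. Pressing the long end takes about 3 to 7 N until it meets its stop.
- lever: The whole lever (see lever_pin); origin at the middle of its pin, x axis level when at rest and pointing from the long end to the lid.
- can_blue: Bystander, loose: tall blue-labelled spray can, 66 mm across, 190 tall; origin under its centre. To be left where it is.
- can_amber: Bystander, loose: orange-labelled spray can, 66 mm across, 170 tall; origin under its centre. To be left where it is.
- cap_a: Bystander, loose: white spray-can cap, 54 mm across, 36 tall; origin under its centre. To be left where it is.
- cap_b: Bystander, loose: white spray-can cap, 54 mm across, 36 tall; origin under its centre. To be left where it is.
- cap_c: Bystander, loose: white spray-can cap, 54 mm across, 36 tall; origin under its centre. To be left where it is.
- jar: Bystander, loose: small amber jar with a brass lid, 60 mm across, 65 tall; origin under its centre. To be left where it is.
- brush: Bystander, loose: flat paint brush lying on the table; origin under its centre. To be left where it is.
- buffer_top (a point): Middle of the top of the green buffer (36 mm long, 50 wide) on the lever's stop block, under the lever 145 mm from the pin, 66 mm above the table. It is sprung: after the lever meets it the lever's end can be pressed about 15 mm further, the push growing by about 10 N, before it is rigid. Just resting on the buffer is far enough.

How it is judged:
By the outcome, as a careful person would: the job done as asked, in the order asked, and still so for the second after the job is handed in, while the arm keeps its last pose, push and grip.
It also fails if it takes over 51 s, if anything falls off the work surface, if the arm or the gripper's body presses on something with over 40 N, if the wrist force passes 120 N, or if a joint passes its speed limit or range.

## Working session

There is one attempt and no reset: what is moved stays moved. The work goes in short steps, Python scripts to look and compute and a shell command to move; the robot and the scene stay as the last step left them, time stands still between calls to the robot, and variables do not carry over. Pictures are saved under pics/ and viewed, and the job is handed in when it is done.

```bash
mkdir -p pics
cat > h.py <<'E'
import numpy as np, cv2
from plant import r
from scipy.spatial.transform import Rotation as Ro
def snap(c,n):
    s=r.snapshot(c); cv2.imwrite(f'pics/{n}.png',s['frame'][:,:,::-1]); return s
def ray(s,rc,fish=False):
    K=s['intrinsics'];R=np.array(s['R']);t=np.array(s['t'])
    x=(rc[1]-K[0][2])/K[0][0];y=(rc[0]-K[1][2])/K[1][1]
    if fish:
        th=np.hypot(x,y); d=np.array([x/th*np.sin(th),y/th*np.sin(th),np.cos(th)])
    else: d=np.array([x,y,1.])
    d=R.T@d; return -R.T@t, d/np.linalg.norm(d)
def atz(s,rc,z,fish=False):
    o,d=ray(s,rc,fish); return o+d*(z-o[2])/d[2]
def tri(a,b):
    (o1,d1),(o2,d2)=a,b
    A=np.stack([d1,-d2],1);x=np.linalg.lstsq(A,o2-o1,rcond=None)[0]
    p,q=o1+d1*x[0],o2+d2*x[1]; return (p+q)/2,np.linalg.norm(p-q)
E
python3 - <<'E'
from h import *
np.set_printoptions(precision=4,suppress=True)
S={c:snap(c,c+'0') for c in('side','top','wrist')}
st=r.get_state();print(st['clock'],st['tool_pos'],st['eef_rot'],st['contact_force'],r.tcp_to_tips)
Z=dict(catch_pivot=.1325,catch_knob=.1435,lid_edge=.117,fulcrum=.11,lever_end=.173,lever_pin=.11,buffer_top=.066)
for n,z in Z.items():
  P={}
  for c in('top','side'):
    d=r.tip_of(c,n)
    if d:
      P[c]=ray(S[c],d[0]['centre']);print(n,c,round(d[0]['p'],2),np.array(d[0]['centre']),atz(S[c],d[0]['centre'],z))
  if len(P)==2: print('   tri',*tri(P['top'],P['side']))
E
```

```text
0.15 [0.2574 0.569  0.2461] [ 0.5944  0.383  -0.3838 -0.5939] [ 0.2098  0.3155 -0.3907] 0.008
catch_pivot top 0.98 [228.3 348.8] [ 0.4794 -0.2013  0.1325]
catch_pivot side 0.7 [262. 243.] [ 0.4847 -0.2034  0.1325]
   tri [ 0.4822 -0.2018  0.1305] 0.005348602703497075
catch_knob top 0.48 [221.1 330.2] [ 0.4993 -0.1508  0.1435]
catch_knob side 0.71 [242.9 245.9] [ 0.4991 -0.1561  0.1435]
   tri [ 0.4998 -0.1517  0.1384] 7.901220402322527e-05
lid_edge top 0.91 [198.5 356. ] [ 0.5614 -0.229   0.117 ]
lid_edge side 0.7 [267.9 277.2] [ 0.5628 -0.2219  0.117 ]
   tri [ 0.5608 -0.2273  0.1242] 0.0007363498336989549
fulcrum top 0.77 [187.9 328.8] [ 0.5943 -0.1573  0.11  ]
fulcrum side 0.63 [243.9 280. ] [ 0.5877 -0.1445  0.11  ]
   tri [ 0.5885 -0.1548  0.1224] 0.007537413271974109
lever_end top 0.69 [194.1 245. ] [0.5745 0.0733 0.173 ]
lever_end side 0.68 [162.5 247.8] [0.5498 0.1258 0.173 ]
   tri [0.5547 0.0722 0.2142] 0.02700274160871111
lever_pin top 0.85 [188.3 324.9] [ 0.5935 -0.1465  0.11  ]
lever_pin side 0.8 [244.9 282.1] [ 0.5922 -0.1486  0.11  ]
   tri [ 0.5933 -0.1468  0.1079] 0.0010631876273884313
buffer_top top 0.63 [194.  273.1] [ 0.5884 -0.0035  0.066 ]
buffer_top side 0.39 [218.  269.7] [ 0.5916 -0.006   0.066 ]
   tri [ 0.5904 -0.0038  0.0636] 0.003417900141265665
```

View pics/top0.png

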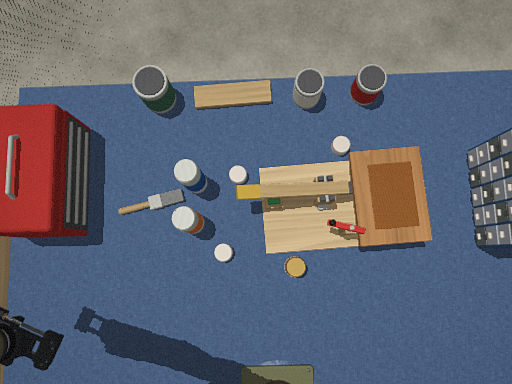

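View pics/side0.png

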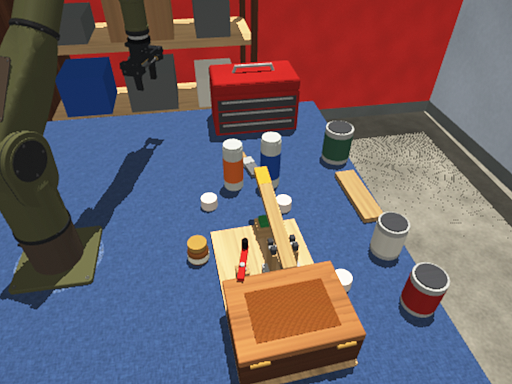

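View pics/wrist0.png

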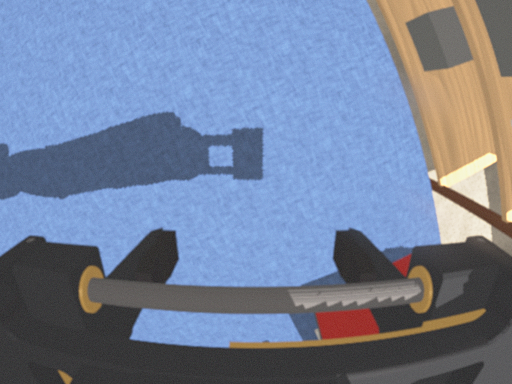

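Run:
```python
from h import *
np.set_printoptions(precision=4,suppress=True)
S={c:r.snapshot(c) for c in('side','top','wrist')}
st=r.get_state();print(Ro.from_quat(st['eef_rot']).as_matrix())
for c in S:print(c,-np.array(S[c]['R']).T@S[c]['t'])
for n in('can_blue','can_amber','cap_a','jar','brush'):
  for c in('top','side'):
    for d in r.tip_of(c,n)[:4]:
      print(n,c,round(d['p'],2),np.array(d['centre']),atz(S[c],d['centre'],0))
```

```text
[[ 0.4121  0.0001 -0.9111]
 [ 0.9111  0.0001  0.4121]
 [ 0.0001 -1.      0.    ]]
side [ 0.41   -0.7527  0.8241]
top [0.4156 0.0298 1.2354]
wrist [0.1892 0.6009 0.3854]
can_blue top 0.59 [184.4 194.9] [0.6353 0.234  0.    ]
can_blue side 0.8 [185.2 269. ] [0.6379 0.2166 0.    ]
can_blue side 0.69 [247.3 280.5] [ 0.6136 -0.0637  0.    ]
can_amber top 0.78 [222.5 189.3] [0.5183 0.2519 0.    ]
can_amber side 0.84 [184.  230.8] [ 0.5088  0.245  -0.    ]
can_amber side 0.42 [259.4 199.7] [ 0.3813 -0.0689  0.    ]
cap_a top 0.67 [145.5 339.9] [ 0.7433 -0.2167  0.    ]
cap_a top 0.66 [179.1 234.3] [0.6481 0.1122 0.    ]
cap_a top 0.58 [250.9 223.4] [0.4299 0.1495 0.    ]
cap_a side 0.72 [288.1 340.8] [ 0.7371 -0.2258  0.    ]
cap_a side 0.61 [201.1 205. ] [0.4142 0.1715 0.    ]
cap_a side 0.58 [205.6 282.3] [0.6594 0.108  0.    ]
jar top 0.88 [266.7 291.8] [ 0.3778 -0.0537  0.    ]
jar side 0.88 [262.2 197.8] [ 0.3755 -0.0779  0.    ]
brush top 0.67 [200.6 150.8] [0.589  0.3702 0.    ]
brush top 0.4 [221.1 330.5] [ 0.5103 -0.1755  0.    ]
brush side 0.69 [161.3 247.1] [0.5856 0.3671 0.    ]
```

The top view shows the lever along image columns 240–350 at rows 185–192. The red catch has its pivot near (228,349) and its knob at (221,330). The lever axis is about 3.6° off world y, and the pivot measures 115 mm from the lever line, as given. The catch stands at about -0.35 (clockwise), so I'll push it further clockwise.

```bash
python3 -m inch '-141 -20 -221 50; -141 -20 -221 50; -141 -20 -221 50; -141 -20 -221 50; -141 -20 -221 50; -141 -20 -221 50; -557 -20 -464 62; -557 -20 -464 62; -557 -20 -464 62; -557 -20 -464 62' -1 20
cat > rel.py <<'E'
from h import *
import sys
def rel(tgt,ang=None):
    st=r.get_state();R=Ro.from_quat(st['eef_rot']).as_matrix()
    d=R.T@(np.array(tgt)-st['tool_pos'])*1e3
    cur=np.degrees(np.arctan2(R[1,0],R[0,0]))
    print('rel',d.round(1),'heading',cur.round(2),'clock',st['clock'])
    return d
if __name__=='__main__': rel([float(v) for v in sys.argv[1:4]])
E
python3 rel.py 0.45 -0.13 0.267
```

```text
clock: 2.5
tool_pos: [0.4216, 0.1494, 0.2669]
eef_rot: [-0.707, -0.023, 0.023, 0.707]
contact_force: [1.2, -1.1, -0.5]
opening: 0.118
rel [ 1.030e+01 -1.000e-01 -2.806e+02] heading 3.7 clock 2.5
```

```bash
python3 -m inch '10 0 -280 0; 10 0 -280 0; 10 0 -280 0; 10 0 -280 0; 10 0 -280 0; 10 0 -280 0; 10 0 -280 0'
python3 - <<'E'
from h import *
np.set_printoptions(precision=4,suppress=True)
print(r.get_state()['tool_pos'],r.get_state()['contact_force'])
S={c:snap(c,c+'1') for c in('top','wrist')}
Z=dict(catch_pivot=.1325,catch_knob=.1435,fulcrum=.11,lever_end=.173,lever_pin=.11,buffer_top=.066)
for n,z in Z.items():
  for c in S:
    for d in r.tip_of(c,n)[:1]: print(n,c,round(d['p'],2),np.array(d['centre']),atz(S[c],d['centre'],z,c=='wrist'))
E
```

```text
clock: 3.2
tool_pos: [0.4495, -0.1331, 0.267]
eef_rot: [0.708, 0.02, -0.019, -0.706]
contact_force: [-0.6, 0.1, -0.0]
opening: 0.007
[ 0.4495 -0.1331  0.267 ] [-0.6302  0.0634 -0.0277]
catch_pivot wrist 0.75 [261.2 286.4] [ 0.4878 -0.212   0.1325]
catch_knob wrist 0.69 [218.1 303. ] [ 0.4973 -0.1575  0.1435]
fulcrum top 0.88 [188.6 327.4] [ 0.5924 -0.1534  0.11  ]
fulcrum wrist 0.96 [203.7 384.7] [ 0.5971 -0.1496  0.11  ]
lever_end top 0.63 [191.8 247.3] [0.5805 0.0671 0.173 ]
lever_end wrist 0.74 [202.6 385.8] [ 0.5656 -0.1282  0.173 ]
lever_pin top 0.7 [187.1 325.4] [ 0.5968 -0.1481  0.11  ]
lever_pin wrist 0.82 [203.4 385.6] [ 0.5982 -0.1492  0.11  ]
buffer_top top 0.65 [195.4 272.4] [ 0.5843 -0.0014  0.066 ]
buffer_top wrist 0.61 [ 75.4 374.4] [ 0.5835 -0.006   0.066 ]
```

View pics/wrist1.png

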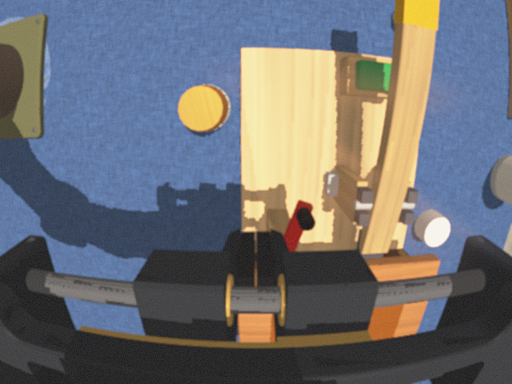

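View pics/top1.png

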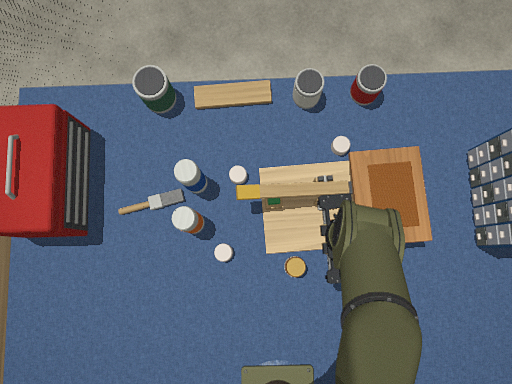

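```bash
python3 -m inch '12 30 -12 0; 12 70 -12 0; 12 100 -12 0; 12 115 -12 0; 12 122 -12 0; 12 122 -12 0; 12 122 -12 0'
python3 - <<'E'
from h import *
np.set_printoptions(precision=4,suppress=True)
st=r.get_state();print(st['tool_pos'],st['contact_force'])
P=np.array([.482,-.203]);w=np.array([.998,.063]);u=np.array([-.063,.998])
d=np.array(st['tool_pos'][:2])-P;print('rel pivot x,z',1e3*d@w,1e3*d@u)
S={c:snap(c,c+'2') for c in('side','wrist')}
for n,z in dict(catch_pivot=.1325,catch_knob=.1435).items():
  for c in S:
    for d in r.tip_of(c,n)[:1]: print(n,c,round(d['p'],2),np.array(d['centre']),atz(S[c],d['centre'],z,c=='wrist'))
E
```

```text
clock: 4.6
tool_pos: [0.4627, -0.1391, 0.1453]
eef_rot: [0.707, 0.023, -0.022, -0.707]
contact_force: [-0.4, -0.0, 1.0]
opening: 0.001
[ 0.4627 -0.1391  0.1453] [-0.3779 -0.0113  1.0173]
rel pivot x,z -15.238359312497064 64.95849198387012
catch_pivot side 0.78 [256.8 239.6] [ 0.4791 -0.1868  0.1325]
catch_pivot wrist 0.62 [334.3 280.6] [ 0.4853 -0.211   0.1325]
catch_knob side 0.61 [239.9 241.8] [ 0.4908 -0.1449  0.1435]
catch_knob wrist 0.53 [246.  431.2] [ 0.5703 -0.134   0.1435]
```

View pics/wrist2.png

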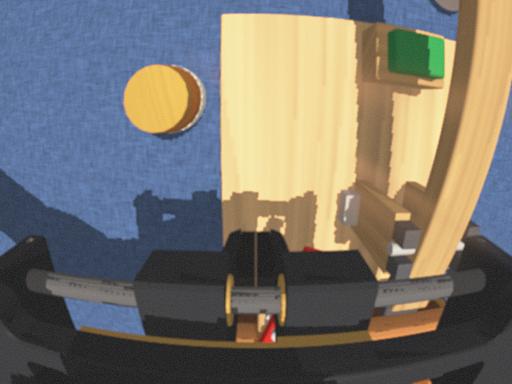

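View pics/side2.png

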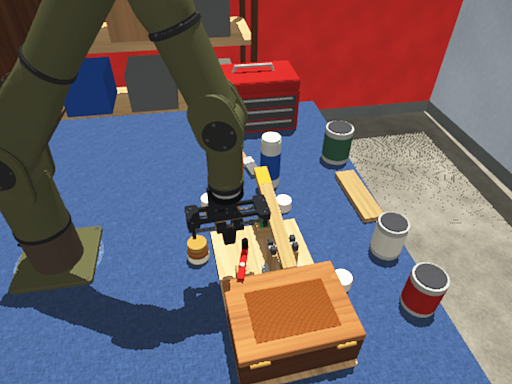

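```bash
python3 -m inch '6 0 -3 0; 12 0 -5 0; 17 0 -7 0; 22 0 -9 0; 27 0 -11 0; 32 0 -14 0; 37 0 -18 0; 41 0 -21 0; 41 0 -21 0'
python3 - <<'E'
from h import *
S={c:snap(c,c+'3') for c in('side','wrist')}
print(r.get_state()['contact_force'])
E
```

```text
clock: 5.8
tool_pos: [0.5053, -0.1581, 0.1447]
eef_rot: [0.707, 0.023, -0.022, -0.707]
contact_force: [-0.4, -0.4, 0.1]
opening: 0.002
[-0.14769661 -0.11344734 -0.32288106]
```

View pics/side3.png

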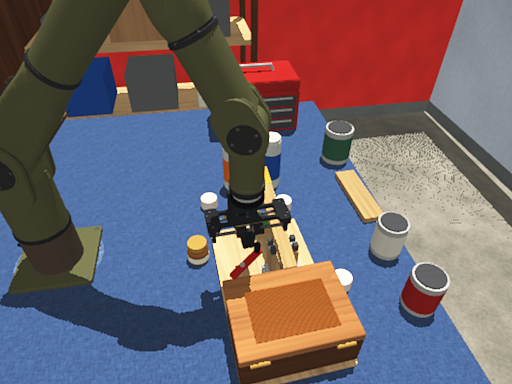

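The catch is turning; its bar now runs about 45° round, from (275,233) to (250,262).

```bash
python3 -m inch '4 0 -4 0; 7 0 -8 0; 10 0 -12 0; 12 0 -16 0; 14 0 -19 0; 15 0 -22 0; 16 0 -24 0; 16 0 -24 0'
python3 - <<'E'
from h import *
S={c:snap(c,c+'4') for c in('side','wrist')}
st=r.get_state();print(st['tool_pos'],st['contact_force'])
i=cv2.imread('pics/side4.png')[190:310,180:330];cv2.imwrite('pics/side4z.png',cv2.resize(i,None,fx=5,fy=5,interpolation=2))
E
```

```text
clock: 6.7
tool_pos: [0.5221, -0.1807, 0.1447]
eef_rot: [0.707, 0.023, -0.022, -0.707]
contact_force: [0.4, 0.4, 0.6]
opening: 0.007
[ 0.52201519 -0.18038204  0.1447232 ] [-0.32771285 -0.350051    0.70414113]
```

View pics/side4z.png

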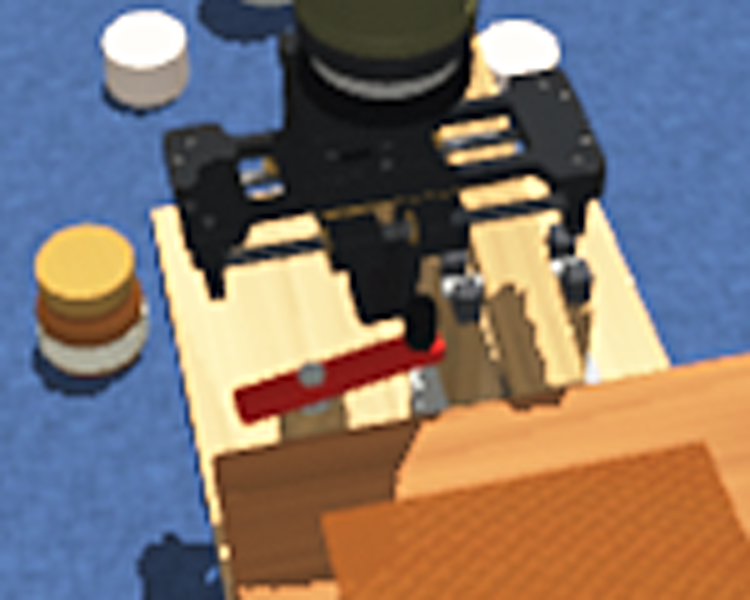

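Run:
```python
from h import *
s=r.snapshot('side')
i=s['frame'].astype(int); m=(i[:,:,0]>110)&(i[:,:,1]<45)&(i[:,:,2]<45)
m[:235]=0;m[290:]=0;m[:,:215]=0;m[:,300:]=0
ys,xs=np.nonzero(m);print(len(ys))
P=np.array([atz(s,(y,x),.1305)[:2] for y,x in zip(ys,xs)])
u_,S_,V=np.linalg.svd(P-P.mean(0));d=V[0];d=d*np.sign(d[0])
print(P.mean(0),d,'c=',np.pi/2-(np.arctan2(d[1],d[0])-np.arctan2(.063,.998)), np.ptp((P-P.mean(0))@d))
```

```text
223
[ 0.48985797 -0.21284075] [0.97868457 0.20536921] c= 1.4269979880127153 0.09933500512577033
```

The catch is about 1.43 rad round and its nose is off the lid. I'll nudge it slightly further, then back off and lift away.

```bash
python3 -m inch '1 0 -2 0; 1 0 -4 0; 2 0 -6 0; 2 0 -6 0; 2 0 -6 0; 0 0 10 0; 0 0 10 0; 0 -40 20 0; 0 -80 20 0; 0 -80 20 0'
python3 - <<'E'
from h import *
s=snap('side','side5')
i=s['frame'].astype(int); m=(i[:,:,0]>110)&(i[:,:,1]<45)&(i[:,:,2]<45)
m[:235]=0;m[290:]=0;m[:,:215]=0;m[:,300:]=0
ys,xs=np.nonzero(m)
P=np.array([atz(s,(y,x),.1305)[:2] for y,x in zip(ys,xs)])
V=np.linalg.svd(P-P.mean(0))[2];d=V[0];d=d*np.sign(d[0])
print('c=',np.pi/2-(np.arctan2(d[1],d[0])-np.arctan2(.063,.998)), np.ptp((P-P.mean(0))@d))
E
python3 rel.py 0.579 0.068 0.225
```

```text
clock: 7.85
tool_pos: [0.5237, -0.1603, 0.2292]
eef_rot: [0.708, 0.026, -0.02, -0.706]
contact_force: [1.2, -0.4, 0.7]
opening: 0.008
c= 1.5337819032969502 0.09867574215978892
rel [ 71.4   2.1 224. ] heading 3.72 clock 7.9
```

View pics/side5.png

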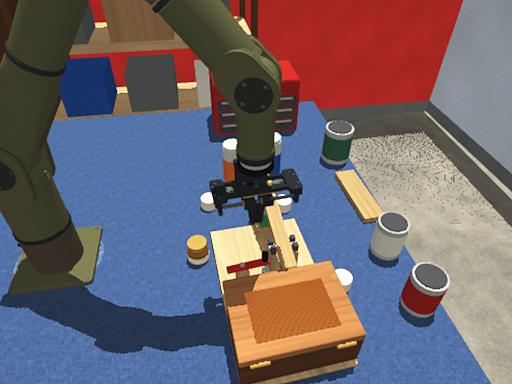

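```bash
python3 -m inch '20 -15 50 0; 40 -15 95 0; 55 -15 140 0; 65 -15 185 0; 71 -10 224 0; 71 -8 224 0; 71 -8 224 0; 71 -8 224 0'
python3 - <<'E'
from h import *
np.set_printoptions(precision=4,suppress=True)
S={c:snap(c,c+'6') for c in('side','top','wrist')}
st=r.get_state();print(st['tool_pos'],st['contact_force'])
for n,z in dict(lever_end=.173,lever_pin=.11).items():
  for c in S:
    for d in r.tip_of(c,n)[:1]: print(n,c,round(d['p'],2),np.array(d['centre']),atz(S[c],d['centre'],z,c=='wrist'))
E
```

```text
clock: 8.7
tool_pos: [0.5766, 0.0659, 0.232]
eef_rot: [0.707, 0.021, -0.022, -0.706]
contact_force: [0.1, -1.1, -0.3]
opening: 0.007
[0.5771 0.0658 0.2327] [-0.5606 -0.945  -0.7651]
lever_end side 0.61 [174.4 261.9] [0.5799 0.0633 0.173 ]
lever_end top 0.44 [194.9 273.3] [ 0.5701 -0.0009  0.173 ]
lever_end wrist 0.57 [210.7 267.8] [0.5862 0.0675 0.173 ]
lever_pin side 0.79 [245.1 285.3] [ 0.6    -0.1506  0.11  ]
lever_pin top 0.96 [187.  325.5] [ 0.5971 -0.1484  0.11  ]
```

View pics/wrist6.png

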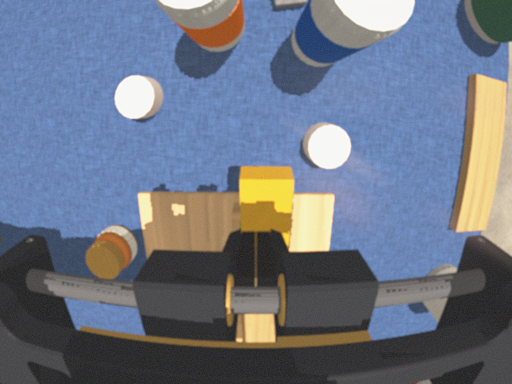

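View pics/top6.png

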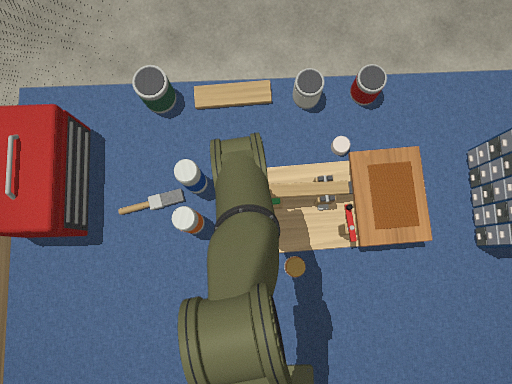

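View pics/side6.png

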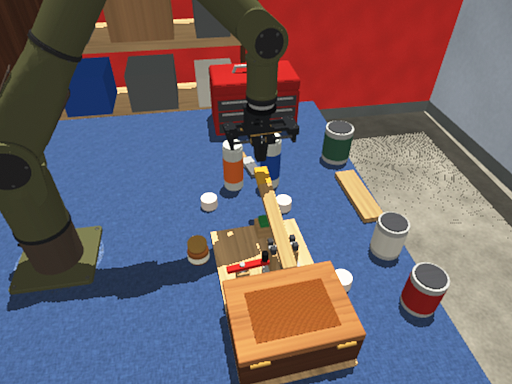

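```bash
python3 -m inch '2 15 1 0; 5 30 2 0; 5 40 2 0; 5 45 2 0; 5 47 2 0; 5 49 2 0; 5 51 2 0; 5 53 2 0; 5 55 2 0; 5 57 2 0'
python3 - <<'E'
from h import *
st=r.get_state();print(st['tool_pos'],st['contact_force'])
s=snap('side','side7');s=snap('wrist','wrist7')
E
```

```text
clock: 10.15
tool_pos: [0.5824, 0.0717, 0.1767]
eef_rot: [-0.706, -0.024, 0.022, 0.708]
contact_force: [-1.9, 2.9, 5.4]
opening: 0.003
[0.5824064  0.07169368 0.17669606] [-1.87402435  2.9004068   5.42129792]
```

View pics/wrist7.png

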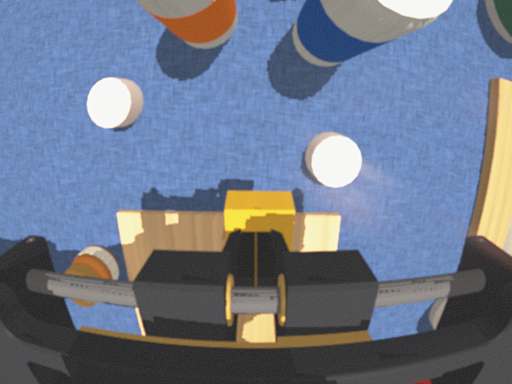

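Contact is made at about 5 N, centred on the yellow band. Next is a steady press.

```bash
python3 -m inch '0 3 0 0; 0 6 1 0; 0 10 1 0; 0 14 2 0; 0 18 2 0; 0 22 3 0; 0 26 3 0; 0 30 4 0; 0 34 4 0; 0 38 4 0'
python3 -m inch '0 4 0 0; 0 8 0 0; 0 12 0 0; 0 16 0 0; 0 20 0 0; 0 24 0 0; 0 28 -1 0; 0 32 -1 0; 0 35 -1 0; 0 37 -1 0'
python3 - <<'E'
from h import *
s=snap('side','side8')
E
```

```text
clock: 11.25
tool_pos: [0.5828, 0.0768, 0.1388]
eef_rot: [-0.705, -0.024, 0.022, 0.708]
contact_force: [-1.1, 4.6, 5.0]
opening: 0.004
clock: 12.25
tool_pos: [0.583, 0.0759, 0.1017]
eef_rot: [-0.705, -0.024, 0.022, 0.708]
contact_force: [-0.4, 5.0, 5.3]
opening: 0.005
```

View pics/side8.png

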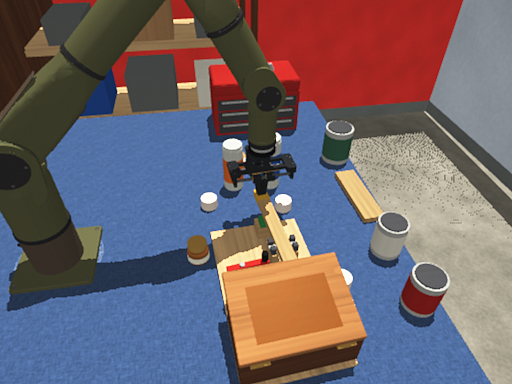

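```bash
python3 -m inch '0 3 1 0; 0 6 2 0; 0 9 2 0; 0 12 2 0; 0 15 2 0; 0 18 1 0; 0 20 1 0; 0 22 0 0; 0 24 0 0; 0 24 0 0'
python3 - <<'E'
from h import *
st=r.get_state();print(st['tool_pos'],st['contact_force'])
s=snap('side','side9')
E
```

```text
clock: 13.3
tool_pos: [0.5831, 0.0732, 0.0781]
eef_rot: [-0.707, -0.024, 0.022, 0.707]
contact_force: [-1.0, 0.3, 9.3]
opening: 0.0
[0.5830939  0.07317726 0.07811315] [-0.98306208  0.25551843  9.29504097]
```

```bash
python3 -m inch '0 1 0 0; 0 2 0 0; 0 2 0 0'; python3 -m inch '0 1 0 0; 0 2 0 0; 0 2 0 0'
python3 - <<'E'
from h import *
st=r.get_state();print(st['tool_pos'],st['contact_force'])
s=snap('side','side10');snap('wrist','wrist10')
i=cv2.imread('pics/side10.png')[150:380,180:400];cv2.imwrite('pics/side10z.png',cv2.resize(i,(700,590),interpolation=2))
E
```

```text
clock: 13.65
tool_pos: [0.5832, 0.0729, 0.0766]
eef_rot: [-0.707, -0.024, 0.021, 0.707]
contact_force: [-2.7, -0.1, 12.5]
opening: 0.004
clock: 13.95
tool_pos: [0.5833, 0.0727, 0.0748]
eef_rot: [0.707, 0.024, -0.021, -0.707]
contact_force: [-1.4, -0.2, 14.9]
opening: 0.003
[0.58329865 0.07266164 0.07482878] [-1.37352385 -0.24598052 14.86165934]
```

View pics/side10z.png

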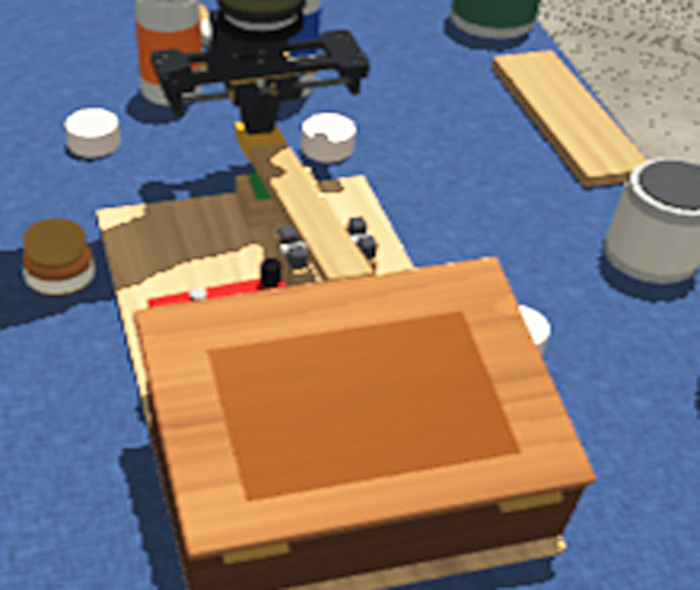

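View pics/wrist10.png

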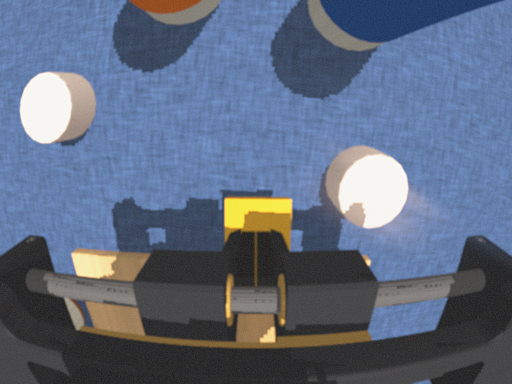

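```bash
python3 -m inch '0 0 0 0; 0 0 0 0; 0 0 0 0; 0 0 0 0'
python3 - <<'E'
from h import *
np.set_printoptions(precision=4,suppress=True)
s=snap('side','side11')
st=r.get_state();print(st['tool_pos'],st['contact_force'],st['moment'])
def proj(p):
    c=np.array(s['R'])@p+s['t'];k=np.array(s['intrinsics'])@c;return k[:2]/k[2]
for n in('lid_edge','lever_pin','lever_end','buffer_top'):
    for d in r.tip_of('side',n)[:1]: print(n,d['p'],np.array(d['centre'])[::-1])
u=np.array([-.063,.998,0]);w=np.array([.998,.063,0]);pin=np.array([.596,-.1485,.11])
print('lid_edge pix dx', [ (z,proj(np.array([.5614,-.228,z]))) for z in(.117,.160,.172)])
# lid corner tests: front edge pts for lid angles
e0=np.array([.5614,-.228,.117]);
for th in(0,.2,.24,.28,.32):
    # hinge at lower back: 195 back, 22 below
    h=e0-u*.195-np.array([0,0,.022]);v=u*(.195*np.cos(th)-.022*np.sin(th))+np.array([0,0,.195*np.sin(th)+.022*np.cos(th)])
    print(th,*[proj(h+v+w*k) for k in(-.132,0,.132)])
for a in(-.243,-.2,-.27,-.3): 
    q=pin+u*(.25*np.cos(a)-.01*np.sin(a))+np.array([0,0,.25*np.sin(a)+.01*np.cos(a)]);print('end',a,q,proj(q))
E
```

```text
clock: 14.45
tool_pos: [0.5833, 0.0727, 0.0749]
eef_rot: [0.707, 0.024, -0.021, -0.707]
contact_force: [-2.3, 0.6, 14.3]
opening: 0.005
[0.5833 0.0727 0.0749] [-1.7516  0.3705 13.7365] [-0.211   0.5213  0.0069]
lid_edge 0.62 [274.5 260.6]
lever_pin 0.77 [281.3 240. ]
lever_end 0.3 [279.8 246.3]
buffer_top 0.71 [210.5 202.8]
lid_edge pix dx [(0.117, array([277.1958, 270.0667])), (0.16, array([278.0788, 258.2228])), (0.172, array([278.3358, 254.7759]))]
0 [221.2998 280.9247] [277.1958 270.0667] [330.1051 259.7888]
0.2 [221.049  273.4184] [279.0143 262.3734] [333.7711 251.9398]
0.24 [221.0735 272.2492] [279.5048 261.1488] [334.6765 250.6677]
0.28 [221.1243 271.2001] [280.0388 260.038 ] [335.6402 249.5036]
0.32 [221.2021 270.2753] [280.6168 259.045 ] [336.6626 248.4514]
end -0.243 [0.5806 0.0961 0.0596] [259.3651 196.9114]
end -0.2 [0.5804 0.098  0.0701] [259.2626 193.9218]
end -0.27 [0.5807 0.0946 0.053 ] [259.4475 198.8115]
end -0.3 [0.5808 0.0928 0.0457] [259.5554 200.9423]
```

Run:
```python
from h import *
np.set_printoptions(precision=4,suppress=True)
S={c:snap(c,c+'12') for c in('side','top')}
for n in('can_blue','can_amber','cap_a','jar','brush'):
  for c in S:
    for d in r.tip_of(c,n)[:3]: print(n,c,round(d['p'],2),np.array(d['centre']),atz(S[c],d['centre'],0)[:2])
for c in('side0','side12'): pass
a=cv2.imread('pics/side0.png')[130:300,180:380];b=cv2.imread('pics/side12.png')[130:300,180:380]
cv2.imwrite('pics/cmp.png',cv2.resize(np.hstack([a,b]),(800,340),interpolation=2))
print(r.get_state()['contact_force'])
```

```text
can_blue side 0.68 [185.5 268.4] [0.6355 0.2154]
can_blue top 0.87 [184.5 193.9] [0.6351 0.2371]
can_amber side 0.68 [185.8 230.7] [0.5072 0.2354]
can_amber top 0.52 [224.6 192. ] [0.5117 0.2437]
cap_a side 0.74 [205.1 285. ] [0.6686 0.1088]
cap_a side 0.64 [285.4 341.8] [ 0.7426 -0.2182]
cap_a side 0.49 [200.8 205.5] [0.4159 0.1727]
cap_a top 0.7 [148.4 336.4] [ 0.7345 -0.2054]
cap_a top 0.18 [191.1 324.9] [ 0.6022 -0.1633]
jar side 0.61 [260.9 200.1] [ 0.3821 -0.0744]
jar side 0.33 [244.9 281.5] [ 0.6185 -0.0553]
jar top 0.68 [186.8 325.9] [ 0.6154 -0.167 ]
jar top 0.66 [265.5 290.7] [ 0.3814 -0.0506]
brush side 0.55 [157.4 246. ] [0.5855 0.3925]
brush top 0.66 [201.7 151.9] [0.5855 0.3668]
[-2.3101 -0.2154 15.5492]
```

View pics/cmp.png

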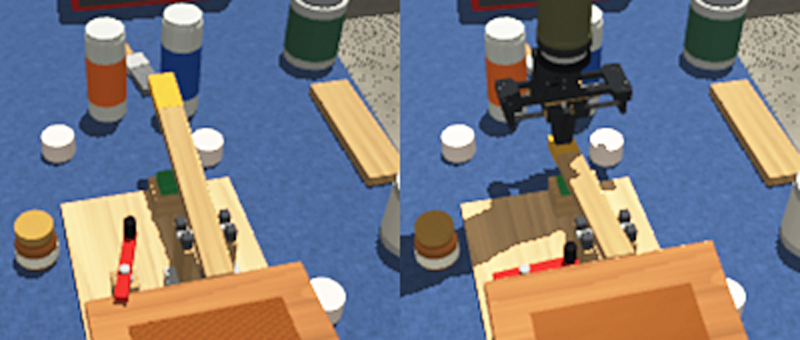

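The before and after views match for the cans, caps, jar and brush. The catch lies along the lid edge, the lever is down on the buffer, its pin is in the notches and the lid is up. I'm handing in.

```bash
python3 -c "
from plant import r
r.finish_job();s=r.get_state();print(s['clock'],s['contact_force'],s['tool_pos'])"
```

```text
the job is handed in; nothing more can be done
the job is handed in; nothing more can be done
```

The job is handed in, at roughly 14.6 s by my count (the last clock reading was 14.45 s). The lid is up and the closed fingers are still holding the lever down.

- **Catch:** I pushed the knob clockwise. The last measurement in the side picture gave about 1.53 rad, clear of the lid, and the final picture still showed it there.
- **Lever:** I pressed the yellow end down steadily at about 5 N. Near the end of travel the push rose to about 14–15 N and held, which fits the lever resting on the buffer. The fingertips stood at about 67 mm.
- **Lid:** From its edge in the picture it is open about 0.27 rad, close to the 0.28 expected. The lever pin still lies in its notches.
- **Bystanders:** In the before and after pictures, the cans, caps, jar and brush look unmoved.

**Disagreements:**
- The push rose at about 1.7 N/mm once on the buffer, against roughly 0.7 N/mm from the description. It may therefore be pressed a little harder than plain resting.
- Some network reports (wrist view of the knob, top view of the lever end) were plainly wrong while the arm hid those parts, and I ignored them.
- The state could not be read after the hand-in, so nothing was checked after it.

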